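# Overhang the gauge plate on the regripping ledge

### The job

Push the flat aluminium gauge plate along the raised ledge towards its yellow end, until about a third of the plate's length sticks out past that end and shows its edge, with the plate lying flat and snug along the grey back fence. Only push it with the fingertips or the outside of the fingers: do not lift it or let it fall off, and leave the putter grip, collar, ferrule and club head alone. Finish with the robot clear of everything.

Things in the scene. Friction and masses are not known exactly. Their poses are not given: they have to be found in the camera images.
- plate: Loose plain aluminium plate, 70 (its x) x 120 (its y, the length) x 6 mm thick (z), about 0.14 kg (0.1 to 0.19), lying flat on the ledge, up to 10 degrees skewed, its middle 9 to 25 mm short of where it would be snug along the fence. Origin: centre of its underside. It slides under a push of a newton or two.
- ledge: Fixed raised dark wooden board, level top 60 mm above the bench (z = 0). Place and yaw vary. Origin on the bench surface; in its frame (z up) the board spans x -70 to +60 and y -170 to +170 mm. Both ends open; the last 15 mm at the -y end are painted yellow. Along the far (+x) edge runs a grey fence, guiding face at x = +45 mm.
- yellow_end (a point): Middle of the top edge of the ledge's yellow end: (0, -170, 60) mm in the ledge's frame; axes as the ledge.
- fence (a point): Point on the fence's guiding face at board-top height, half way along: (45, 0, 60) mm in the ledge's frame; axes as the ledge. The fence is 15 mm thick, runs the full length along y and rises 18 mm above the board's top. A plate snug along it has its middle 35 mm from this face.
- funnel: Fixed cast aluminium grip funnel, bolted to the bench behind the fence; flange 100 mm across, mouth 96 mm across, 90 mm high. Origin: centre of its underside.
- putter_grip: Loose blue rubber putter grip, 28 x 250 (its y) x 26 mm high, lying on the bench behind the fence. Bystander. Origin: centre of its underside.
- collar: Loose steel shaft clamp collar, ring 44 mm across, 18 mm high, flat on the bench in front of the ledge. Bystander. Origin: centre of its underside.
- ferrule: Loose white plastic ferrule, 18 mm across, 26 mm high, standing on the bench in front of the ledge. Bystander. Origin: centre of its underside.
- club_head: Loose copper-toned hybrid club head, about 95 x 110 mm, 65 mm high at the hosel, on the bench beyond the yellow end of the ledge. Bystander. Origin: centre of its underside.
Not all that is in view belongs to the job. Several things have the shape of the plate; the one meant has the colours described above.

How it is judged:
By the outcome, as a careful person would: the job done as asked, in the order asked, and still so for the second after the job is handed in, with the robot touching nothing.
It also fails if it takes over 58 s, if anything falls off the work surface, if the arm or the gripper's body presses on something with over 40 N, if the wrist force passes 120 N, or if a joint passes its speed limit or range.

### The arm

A 6-joint arm with a two-finger parallel gripper is mounted at the origin on the work surface. World frame = base frame: x ahead of the robot, y to its left, z up, the work surface at z = 0. Lengths are in mm, angles in rad, forces in N, time in s.
With the tool pointing down it reaches from about 300 to 775 mm from the base axis. Payload 14.6 kg.
Tool frame: the origin (TCP) lies on the centre line of the jaws, within the pads' length; the fingertips stand 19 mm ahead of it and the grasp point (between the pads) is the TCP (bot.tip_reach is the distance from the TCP to the fingertips, in mm); y points along the fingers, x is the direction in which the jaws open and shut, and the axes are right-handed (so a half turn about y gives the same grasp; the last joint's range is limited). The gripper opens to 85 mm and grips with 20 to 120 N. Pads are 22 mm wide; open, the fingers measure 114 mm over their backs; the gripper's body (76 mm by 85 mm) begins 54 mm behind the grasp point. The pads swing forward as they close: fully open they stand 13 mm farther back than shut.
Start: joints at [-0.067, 0.3, 1.521, -0, 1.321, -0.067], TCP at [549.991, -0.002, 250.281] pointing down, gripper open.
Joint ranges: [-3.03, 3.03], [-0.79, 2.21], [0.23, 2.52], [-1.04, 4.18], [0, 3.07], [-2.55, 2.55]. Speed limits (rad/s): [2.22, 2.22, 2.57, 3.14, 3.14, 3.14].

### API

Orientations are given as a unit quaternion [w, x, y, z].
In Python, from rig import bot gives the robot as it stands. Calls block until the motion is done:
- bot.move_to(position, orientation): joint-space move of the TCP to a pose.
- bot.servo_line(position, attitude=None, speed=150, until_force=None): straight line of the TCP; attitude=None keeps the orientation; speed is the mean speed in mm/s. With until_force (N) it stops when the force on the tool has changed by that much, and returns True; else False.
- bot.move_joints(angles): joint-space move.
- bot.move_gripper(opening, grip_force=None): finger opening in mm; grip_force is the grip in N (None keeps the last); returns when the fingers have stopped.
- bot.dwell(seconds).
- bot.ik(position, orientation): joint angles nearest the present ones, or None.
- bot.read_state(): the state.
- bot.read_camera(name): name is "scene" or "side" or "wrist"; returns a dict with "image" (420x560x3 uint8, blue, green, red), "depth" (420x560 float32, mm along the optical axis (not along the pixel's ray), 0 where there is no reading), "fovy" (degrees; the focal length in pixels is half the picture's height over the tangent of half this angle, whatever the lens; pixels are square), "cx", "cy" (the principal point, pixels), "eye" and "attitude" of the camera in the world; the wrist camera has in their place "mount" (4x4, takes a point from camera to tool coordinates, whose origin is the TCP and whose axes are the tool frame's). Camera axes: x right, y down, z forward; pixel columns grow to the right and rows downward; lengths in mm; the calibration is good to about 2 mm. A picture is of the moment at which its call begins: read the wrist's pose just before it.
A pose or a line that the arm cannot do raises bot.MotionError and nothing moves.
- bot.finish_job(): hands the job in, once; it reports no verdict.
The state is a dict: "clock": time; "joint_positions": joint angles; "qvel": joint speeds; "effort": joint torques, N m; "ee_pos": TCP position; "tool_rot": TCP orientation; "ft_force": force on the tool from outside, world axes, zero at the start; "moment": the same for the moment, N m; "grip_width": finger opening in mm.
Only numpy, scipy, OpenCV 4.12 (cv2) and the standard library are available. Lean on these libraries where they do the work, as an engineer would, in place of code of your own. Each camera call takes 0.05 s, during which the arm holds its last target.

## Working session

There is one attempt and no reset: what is moved stays moved. The work goes in short steps, each a Python script; the robot and the scene stay as the last script left them, time stands still between calls to the robot, and variables do not carry over. Pictures are saved under pics/ and viewed, and the job is handed in when it is done.

```bash
ls; mkdir -p pics
python3 - <<'E'
from rig import bot
import cv2
for n in("scene","side","wrist"):
    s=bot.read_state(); r=bot.read_camera(n); cv2.imwrite(f"pics/{n}0.png",r["image"])
    print(n,r["fovy"],r["cx"],r["cy"],r.get("eye"),r.get("attitude"),r.get("mount"))
print(s["clock"],s["ee_pos"],s["tool_rot"],s["grip_width"],bot.tip_reach)
E
```

```text
pics
scene 48.35518839903316 281.90926079936094 203.67925442716958 [1344.26413918  374.74988336  661.40634997] [-0.25462866  0.46222588  0.75228497 -0.39443479] None
side 51.34510163851678 270.65672739127143 215.88734046821196 [496.94004678 799.83067393 615.72856317] [ 0.02344194 -0.04624665  0.8767195  -0.47819938] None
wrist 69.71173252283937 278.2785645399472 209.33282135178135 None None [[ 9.99999151e-01 -6.02665209e-04  1.15573991e-03 -4.15391770e-02]
 [-1.28406336e-03 -3.03197792e-01  9.52926781e-01 -1.23167520e+02]
 [-2.23878030e-04 -9.52927456e-01 -3.03198308e-01  7.85926037e+01]
 [ 0.00000000e+00  0.00000000e+00  0.00000000e+00  1.00000000e+00]]
0.1 [5.49810070e+02 4.50300395e-03 2.49756003e+02] [ 7.07119887e-01 -7.07093477e-01  3.70042772e-04  3.78455075e-04] 85.29445006541542 19.0
```

View pics/scene0.png

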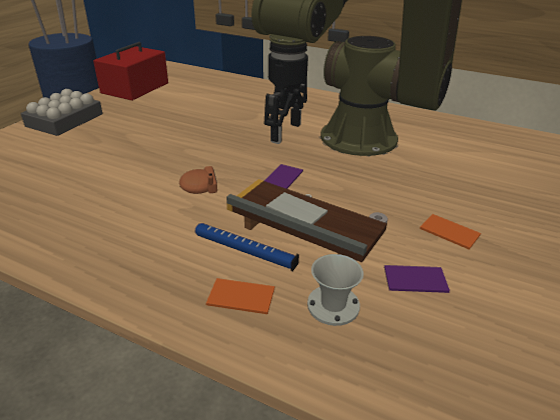

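View pics/side0.png

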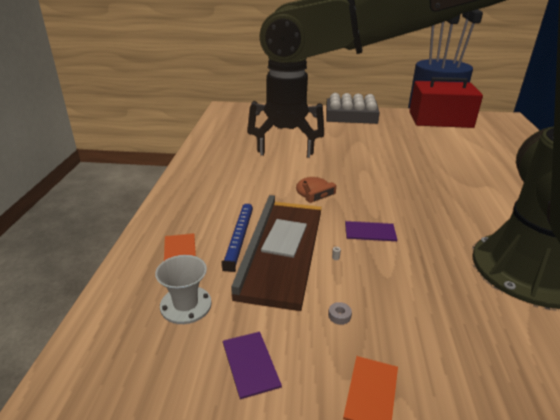

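View pics/wrist0.png

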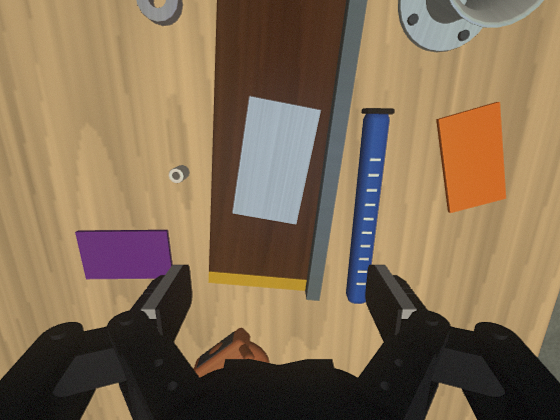

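The silver plate lies on the brown ledge at wrist (278,160), side (285,238) and scene (297,207). Other plate shapes are orange at wrist (472,157), purple at wrist (125,255), and orange and purple in the scene view at (240,296), (450,231) and (416,278). Only the silver one on the ledge is plain aluminium. Next I'll measure it and confirm with a crop.

```bash
cat > h.py <<'E'
import numpy as np, cv2
from scipy.spatial.transform import Rotation as R
from rig import bot
def q2R(q): return R.from_quat([q[1],q[2],q[3],q[0]]).as_matrix()
class Cam:
    def __init__(s,name):
        st=bot.read_state(); r=bot.read_camera(name); s.img=r["image"]; s.depth=r["depth"]
        s.f=210/np.tan(np.radians(r["fovy"])/2); s.c=np.array([r["cx"],r["cy"]])
        if name=="wrist":
            M=np.array(r["mount"]); T=np.eye(4); T[:3,:3]=q2R(st["tool_rot"]); T[:3,3]=st["ee_pos"]
            M=T@M; s.R=M[:3,:3]; s.e=M[:3,3]
        else: s.R=q2R(r["attitude"]); s.e=np.array(r["eye"])
    def ray(s,p):
        d=np.c_[(np.atleast_2d(p)-s.c)/s.f,np.ones(len(np.atleast_2d(p)))]; return d@s.R.T
    def plane(s,p,z):
        d=s.ray(p); return s.e+d*((z-s.e[2])/d[:,2])[:,None]
    def proj(s,X):
        q=(np.atleast_2d(X)-s.e)@s.R; return q[:,:2]/q[:,2:]*s.f+s.c
    def depthpt(s,p):
        p=np.atleast_2d(p).astype(int); return s.e+s.ray(p)*s.depth[p[:,1],p[:,0]][:,None]
def tri(c1,p1,c2,p2):
    out=[]
    for a,b in zip(np.atleast_2d(p1),np.atleast_2d(p2)):
        d1=c1.ray(a)[0];d2=c2.ray(b)[0]
        t=np.linalg.lstsq(np.c_[d1,-d2],c2.e-c1.e,rcond=None)[0]
        A=c1.e+t[0]*d1;B=c2.e+t[1]*d2; out.append(np.r_[(A+B)/2,np.linalg.norm(A-B)])
    return np.array(out)
def hsv(i): return cv2.cvtColor(i,cv2.COLOR_BGR2HSV)
def comp(m,seed):
    m=cv2.morphologyEx(m,cv2.MORPH_OPEN,np.ones((3,3),np.uint8))
    n,l=cv2.connectedComponents(m); k=l[seed[1],seed[0]]
    return (l==k).astype(np.uint8) if k else None
def quad(m):
    c=max(cv2.findContours(m,cv2.RETR_EXTERNAL,cv2.CHAIN_APPROX_NONE)[0],key=cv2.contourArea)
    h=cv2.convexHull(c)
    for e in np.linspace(.01,.12,40):
        a=cv2.approxPolyDP(h,e*cv2.arcLength(h,True),True)
        if len(a)<=4: break
    a=a[:,0].astype(float)
    # refine: fit lines to the contour along each side
    P=c[:,0].astype(float); L=[]
    for i in range(4):
        p,q=a[i],a[(i+1)%4]; u=(q-p)/np.linalg.norm(q-p); t=(P-p)@u; d=abs((P-p)@np.array([-u[1],u[0]])); n=np.linalg.norm(q-p)
        s=P[(t>.12*n)&(t<.88*n)&(d<3)]; v=cv2.fitLine(s.astype(np.float32),cv2.DIST_HUBER,0,.01,.01).ravel(); L.append(v)
    o=[]
    for i in range(4):
        v,w=L[i-1],L[i]; t=np.linalg.solve(np.c_[v[:2],-w[:2]],w[2:]-v[2:]); o.append(v[2:]+t[0]*v[:2])
    return np.array(o)
E
python3 - <<'E'
from h import *
for n,ps in dict(wrist=[(278,160),(280,50),(260,280),(340,130),(330,200),(300,260)],side=[(285,238),(275,280),(300,206),(262,230)],scene=[(297,207),(340,230),(250,190),(300,229)]).items():
    c=Cam(n); H=hsv(c.img)
    for p in ps: print(n,p,H[p[1],p[0]],c.depthpt(p).round(1))
w=Cam("wrist");cv2.imwrite("pics/crop1.png",cv2.resize(w.img[80:310,190:370],None,fx=2.5,fy=2.5))
E
```

```text
wrist (278, 160) [101  31 182] [[549.8  33.3  64.5]]
wrist (280, 50) [ 13 161  68] [[551.7 135.3  58.5]]
wrist (260, 280) [ 21 188 186] [[ 528.6 -107.6   61. ]]
wrist (340, 130) [101  37 109] [[608.9  63.5  76.3]]
wrist (330, 200) [ 99  24 107] [[602.8  -5.5  77.2]]
wrist (300, 260) [ 14 143  73] [[575.  -81.9  60.5]]
side (285, 238) [ 24  17 150] [[543.6  37.5  67.7]]
side (275, 280) [  9 144  62] [[552.6 168.2  61.9]]
side (300, 206) [ 18 181 169] [[ 518.  -108.7   61. ]]
side (262, 230) [13 42 54] [[595.3  20.9  73.4]]
scene (297, 207) [ 30  22 139] [[541.9  28.6  64.3]]
scene (340, 230) [ 10 143  68] [[570.5 143.1  58.8]]
scene (250, 190) [ 19 177 148] [[ 524.7 -103.2   61.1]]
scene (300, 229) [42 20 64] [[617.7  70.3  67.5]]
```

View pics/crop1.png

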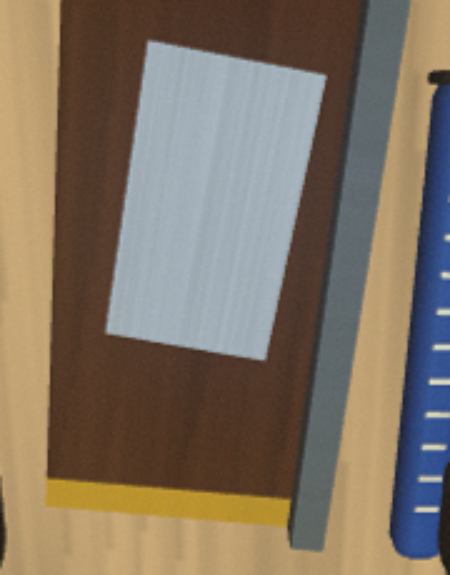

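The crop shows the plain silver plate, skewed, on the dark board with the yellow strip at the bottom and the grey fence on the right. Next I'll triangulate its corners and the ledge from two views.

```bash
cat > m.py <<'E'
from h import *
def platemask(c,seed):
    H=hsv(c.img); return comp(((H[...,1]<60)&(H[...,2]>120)).astype(np.uint8)*255,seed)
def yelmask(c):
    H=hsv(c.img); m=((H[...,0]>=16)&(H[...,0]<=28)&(H[...,1]>165)&(H[...,2]>90)).astype(np.uint8)*255
    n,l,s,_=cv2.connectedComponentsWithStats(m); k=1+np.argmax(s[1:,4]); return (l==k).astype(np.uint8)
def sortq(X): # order corners by angle in world xy
    a=X[:,:2]-X[:,:2].mean(0); return np.argsort(np.arctan2(a[:,1],a[:,0]))
E
python3 - <<'E'
from m import *
C={n:Cam(n) for n in("wrist","side","scene")}
Q={};Y={}
for n,s in dict(wrist=(278,160),side=(285,238),scene=(297,207)).items():
    c=C[n]; q=quad(platemask(c,s)); q=q[sortq(c.plane(q,66))]; Q[n]=q
    X=c.plane(q,66); print(n,q.round(1).tolist(),"\n",X[:,:2].round(1).tolist(),np.linalg.norm(np.roll(X,-1,0)-X,axis=1).round(1),X.mean(0).round(1))
    y=yelmask(c);print("yel",y.sum()); 
    try:
        y=quad(y); y=y[sortq(c.plane(y,60))];Y[n]=y;X=c.plane(y,60);print(y.round(1).tolist(),X[:,:2].round(1).tolist(),np.linalg.norm(np.roll(X,-1,0)-X,axis=1).round(1))
    except Exception as e: print(e)
for a,b in(("wrist","side"),("wrist","scene")): print(a,b,tri(C[a],Q[a],C[b],Q[b]).round(1).tolist(),"\n Y",tri(C[a],Y[a],C[b],Y[b]).round(1).tolist() if a in Y and b in Y else None)
# ledge edge lines in wrist
w=C["wrist"];H=hsv(w.img); m=((H[...,0]<=18)&(H[...,1]>110)&(H[...,2]<110)).astype(np.uint8)
L=[];Rr=[]
for v in list(range(5,85,4))+list(range(235,265,3)):
    r=np.where(m[v,180:400])[0]+180
    L.append((r[0],v));Rr.append((r[r<365][-1],v))
for nm,P,z in(("front",L,60),("fence",Rr,60)):
    X=w.plane(np.array(P)+([-.5,0] if nm=="front" else [.5,0]),z)[:,:2]; l=cv2.fitLine(X.astype(np.float32),cv2.DIST_HUBER,0,.01,.01).ravel(); l[:2]*=np.sign(l[1])
    print(nm,l,"yaw",np.degrees(np.arctan2(-l[0],l[1])),"resid",np.abs((X-l[2:])@[l[1],-l[0]]).max())
E
```

```text
wrist [[232.1999969482422, 212.5], [295.29998779296875, 223.39999389648438], [319.70001220703125, 110.0], [249.1999969482422, 96.30000305175781]] 
 [[500.8, -22.7], [568.7, -35.2], [590.4, 81.7], [522.4, 94.2]] [ 69.1 118.9  69.1 118.9] [545.6  29.5  66. ]
yel 1095
[[209.0, 281.5], [304.29998779296875, 289.3999938964844], [305.3999938964844, 279.29998779296875], [209.0, 271.0]] [[468.5, -110.4], [581.2, -121.2], [582.1, -107.5], [469.4, -96.5]] [113.2  13.7 113.2  13.9]
side [[305.29998779296875, 223.89999389648438], [276.79998779296875, 219.3000030517578], [261.0, 248.6999969482422], [292.79998779296875, 254.5]] 
 [[502.2, -24.5], [568.1, -36.1], [590.5, 78.6], [523.5, 91.0]] [ 67.  116.9  68.1 117.4] [546.1  27.2  66. ]
yel 133
[[276.70001220703125, 203.3000030517578], [276.3999938964844, 203.39999389648438], [314.6000061035156, 208.0], [316.8999938964844, 208.0]] [[575.7, -116.9], [576.2, -116.4], [482.5, -104.9], [477.0, -105.5]] [ 0.7 94.4  5.5 99.3]
scene [[284.0, 192.3000030517578], [266.1000061035156, 205.0], [309.8999938964844, 223.3000030517578], [326.29998779296875, 210.0]
[... 356 characters left out ...]
 [91.4 16.  83.4 20.4]
wrist side [[501.6, -22.0, 67.9, 1.2], [568.3, -34.9, 66.8, 0.6], [590.1, 81.7, 68.3, 0.0], [523.0, 94.1, 68.5, 0.7]] 
 Y [[530.2, -40.2, 133.8, 88.9], [579.2, -124.1, 55.5, 4.7], [530.7, -80.5, 87.1, 97.6], [475.0, -89.3, 71.2, 5.3]]
wrist scene [[500.7, -23.8, 64.6, 1.2], [568.8, -35.8, 65.3, 0.7], [590.2, 81.4, 68.3, 0.7], [522.8, 93.2, 65.2, 2.2]] 
 Y [[470.0, -105.7, 66.0, 2.0], [578.6, -104.4, 81.0, 5.8], [580.3, -96.7, 74.3, 4.2], [467.1, -104.3, 50.5, 4.4]]
front [9.6654519e-02 9.9531800e-01 4.8490460e+02 7.0994064e+01] yaw -5.5465546 resid 0.5237625649340925
fence [9.7144656e-02 9.9527025e-01 5.9974500e+02 6.9303223e+01] yaw -5.5747705 resid 0.6056568313237394
```

Checks:
- **Plate height:** the triangulated top is about 66.6 mm, against 66 expected.
- **Plate size:** 119 x 69 mm, matching the text.
- **Ledge:** the front edge to the fence is 114.5 mm (115 expected), and the yaw is -5.56°.
- **Plate in the ledge frame:** centre at about (-5, -23), skewed -5° and 15 mm short of the fence, which is in range.

Next I'll touch the board to get the tip height, then push the plate to the fence.

```bash
cat > l.py <<'E'
from m import *
yaw=np.radians(-5.56); ex=np.array([np.cos(yaw),np.sin(yaw)]); ey=np.array([-ex[1],ex[0]]); O=np.array([553.1,52.0])
def W(x,y,z): return np.r_[O+x*ex+y*ey,z]
def Lf(X): X=np.atleast_2d(X)[:,:2]-O; return np.c_[X@ex,X@ey]
q=(R.from_euler("z",yaw)*R.from_euler("x",-np.pi/2)).as_quat(); Qt=np.array([q[3],q[0],q[1],q[2]])
def st():
    s=bot.read_state(); print("t",round(s["clock"],2),"L",Lf(s["ee_pos"]).round(1),"z",round(s["ee_pos"][2],1),"F",np.round(s["ft_force"],1),"w",round(s["grip_width"],1)); return s
E
python3 - <<'E'
from l import *
bot.move_to(W(0,100,115),Qt); bot.move_gripper(24); print(bot.tip_reach); st()
bot.servo_line(W(0,100,90),speed=60)
print(bot.servo_line(W(0,100,70),speed=15,until_force=4)); st()
w=Cam("wrist");cv2.imwrite("pics/w2.png",w.img); w=Cam("side");cv2.imwrite("pics/s2.png",w.img)
E
```

```text
19.0
t 1.93 L [[ 0.  99.9]] z 115.0 F [ 0.7 -1.5  1.2] w 24.1
True
t 3.3 L [[  0. 100.]] z 79.0 F [-1.4 -0.8  5.9] w 23.8
```

Contact came at TCP z = 79.0, so the tips are at 60 mm, which agrees with the 19 mm reach. I'll work at z = 81.3, about 2 mm above the board.

Run:
```python
from l import *
bot.servo_line(W(0,100,110),speed=80)
bot.move_to(W(-88,-26,110),Qt)
bot.servo_line(W(-88,-26,81.3),speed=60); st()
print(bot.servo_line(W(-76,-26,81.3),speed=40))
print(bot.servo_line(W(-48,-26,81.3),speed=20,until_force=5)); st()
c=Cam("wrist");cv2.imwrite("pics/w3.png",c.img); c=Cam("side");cv2.imwrite("pics/s3.png",c.img[160:320,200:400].repeat(3,0).repeat(3,1))
```

```text
t 5.22 L [[-88. -26.]] z 81.2 F [ 0.1 -0.2  0.8] w 24.2
False
False
t 7.22 L [[-48. -26.]] z 81.3 F [-0.  -0.4 -0.6] w 24.0
```

View pics/w3.png

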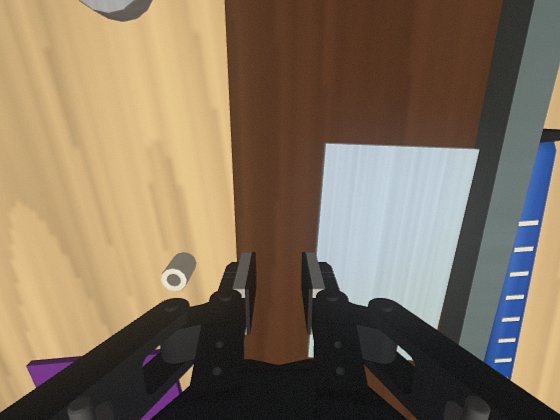

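View pics/s3.png

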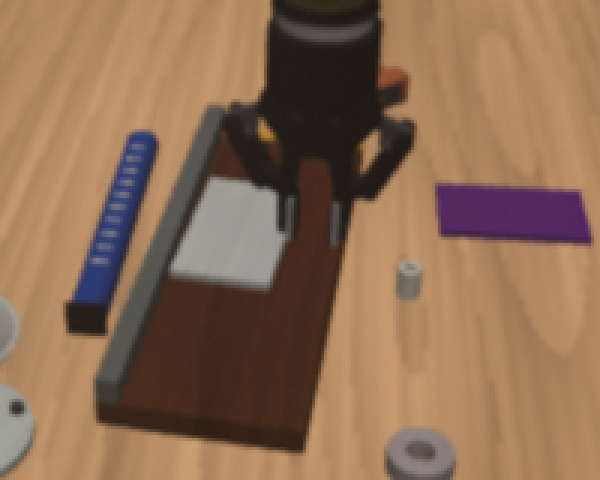

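The plate's front edge, at wrist x ≈ 318, meets the right finger. A gap to the fence remains, so I'll continue until force.

Run:
```python
from l import *
print(bot.servo_line(W(-30,-26,81.3),speed=15,until_force=5)); st()
c=Cam("wrist");cv2.imwrite("pics/w4.png",c.img)
```

```text
True
t 7.86 L [[-44.  -26.1]] z 80.9 F [-0.1  0.7  0. ] w 23.9
```

View pics/w4.png

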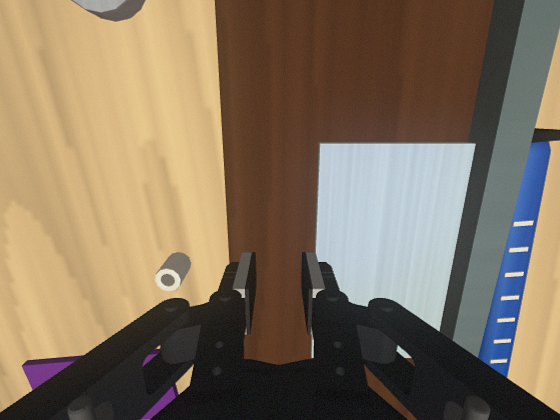

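Run:
```python
from l import *
print(bot.servo_line(W(-36,-26,81.3),speed=12,until_force=9)); st()
bot.dwell(0.2); st()
bot.servo_line(W(-70,-26,81.3),speed=100); bot.servo_line(W(-70,-26,115),speed=120)
bot.move_to(W(-5,20,250),Qt); 
w=Cam("wrist");cv2.imwrite("pics/w5.png",w.img)
H=hsv(w.img)
P=[(v,u) for v,u in zip(*np.where(platemask(w,(280,210)) if platemask(w,(280,210)) is not None else np.zeros((2,2))))]
print(len(P))
```

```text
True
t 8.21 L [[-44.  -26.1]] z 80.3 F [-0.2  0.  -0.3] w 24.0
t 8.41 L [[-44.1 -26.1]] z 80.1 F [0.  0.2 0.2] w 23.9
6263
```

View pics/w5.png

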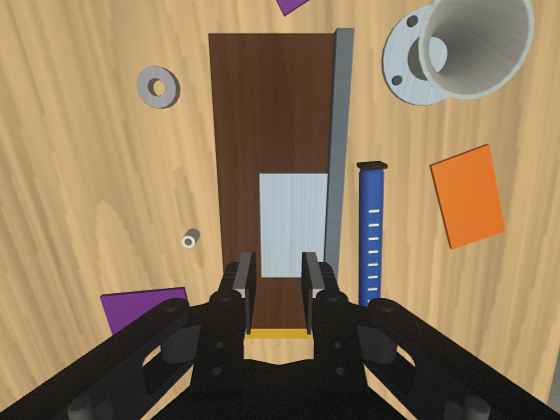

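Run:
```python
from l import *
w=Cam("wrist")
q=quad(platemask(w,(280,210))); print(q.round(1).tolist()); print(Lf(w.plane(q,66)).round(1).tolist())
H=hsv(w.img); m=((H[...,0]<=18)&(H[...,1]>110)&(H[...,2]<110))
P=np.array([(np.where(m[v,200:345])[0][-1]+200.5,v) for v in range(45,165,6)]); print(Lf(w.plane(P,60))[::4].round(1).tolist())
P=np.array([(np.where(m[v,200:345])[0][0]+199.5,v) for v in range(45,165,6)]); print(Lf(w.plane(P,60))[::4].round(1).tolist())
print(Lf(w.plane([(270,329),(280,338)],60)).round(1))
```

```text
[[327.3999938964844, 174.0], [323.20001220703125, 259.1000061035156], [261.8999938964844, 280.8999938964844], [259.6000061035156, 174.0]]
[[44.3, 39.1], [44.4, -57.5], [-24.8, -85.3], [-25.0, 39.1]]
[[44.1, 158.3], [44.3, 138.1], [44.5, 117.0], [44.6, 94.8], [44.8, 71.6]]
[[-69.4, 158.4], [-69.9, 138.2], [-69.4, 117.0], [-69.9, 94.9], [-69.4, 71.7]]
[[ -16.3 -156.6]
 [  -3.9 -170.1]]
```

The plate is snug: its fence side is at x = 44.3 to 44.4, parallel to the fence at about 44.5. Its end is at y ≈ 39.5 and needs to reach -90. Next I'll push along the ledge with both fingertips on the end face.

Run:
```python
from l import *
bot.move_to(W(8,80,115),Qt); bot.servo_line(W(8,80,81.5),speed=60); st()
print(bot.servo_line(W(8,62,81.5),speed=40)); st()
print(bot.servo_line(W(8,-30,81.5),speed=35,until_force=12)); st()
c=Cam("wrist");cv2.imwrite("pics/w6.png",c.img)
```

```text
t 11.38 L [[ 8.1 80. ]] z 81.6 F [ 0.1 -0.5  0.4] w 24.1
False
t 11.97 L [[ 8.1 61.9]] z 81.6 F [-0.5  0.5 -0.6] w 23.7
False
t 14.75 L [[  8. -30.]] z 81.5 F [0.2 0.3 0.1] w 23.8
```

View pics/w6.png

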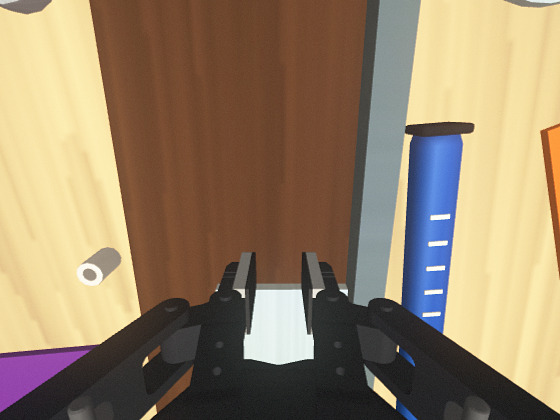

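The plate's end shows at rows 284 to 290, ahead of the fingertips, with the plate along the fence. Next I'll measure the contact offset.

Run:
```python
from l import *
w=Cam("wrist"); print(Lf(w.plane([(280,290.5),(225,290.5),(340,290.5)],66)).round(1), Lf(w.plane([(280,284)],60)).round(1))
print(hsv(w.img)[280:296,280].tolist())
```

```text
[[  8.9 -40.4]
 [-20.1 -40.4]
 [ 40.6 -40.5]] [[  9.  -40.2]]
[[12, 131, 115], [10, 120, 119], [11, 124, 117], [13, 80, 121], [38, 15, 136], [23, 17, 133], [34, 14, 131], [37, 18, 131], [27, 20, 127], [65, 10, 157], [93, 12, 246], [90, 12, 238], [88, 13, 239], [90, 12, 237], [88, 13, 239], [87, 11, 238]]
```

The end is square at y = -40.4 with the TCP at -30, an offset of 10.4 mm. So the final TCP y is -79.6.

Run:
```python
from l import *
print(bot.servo_line(W(8,-79.6,81.5),speed=30,until_force=12)); st()
bot.servo_line(W(8,-60,81.5),speed=60); bot.servo_line(W(8,-60,120),speed=100)
bot.move_to(W(0,60,290),Qt); st()
for n in("wrist","side","scene"):
    c=Cam(n); 
    im=c.img if n=="wrist" else cv2.resize(c.img[140:280,180:400],None,fx=3,fy=3)
    cv2.imwrite(f"pics/{n}7.png",im)
```

```text
False
t 16.65 L [[  8.  -79.5]] z 81.5 F [ 0.6  0.1 -0.2] w 24.1
t 18.5 L [[-0.2 59.4]] z 288.0 F [ 0.9 -0.2  0.4] w 23.9
```

View pics/wrist7.png

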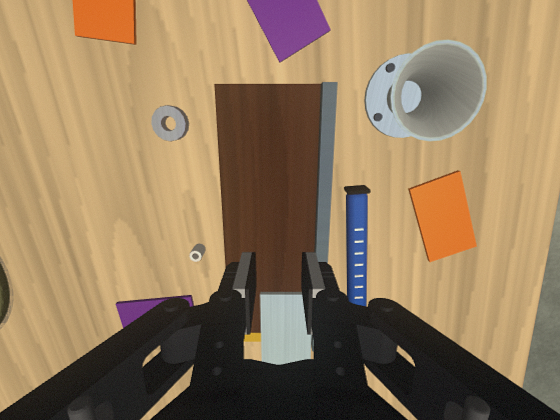

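View pics/side7.png

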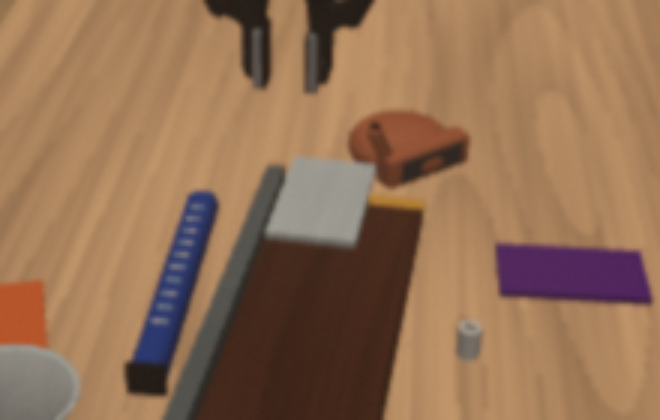

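View pics/scene7.png

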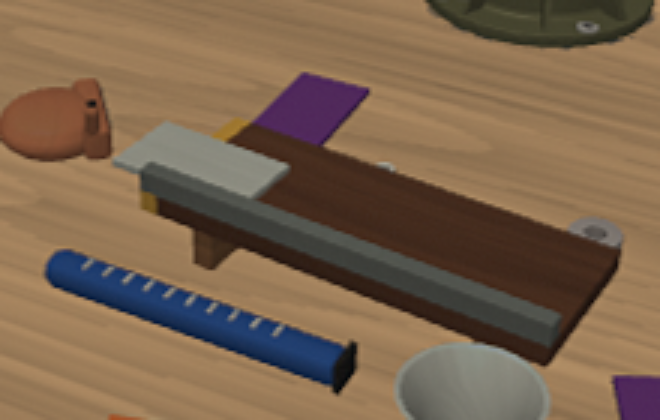

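The side view shows the plate along the fence and past the yellow end, with the club head clear. I'll measure it from above.

Run:
```python
from l import *
bot.move_to(W(0,-180,250),Qt); st()
w=Cam("wrist"); cv2.imwrite("pics/w8.png",w.img)
m=platemask(w,(280,150)); 
q=quad(m); print(q.round(1).tolist()); print(Lf(w.plane(q,66)).round(1).tolist())
H=hsv(w.img); M=((H[...,0]<=18)&(H[...,1]>110)&(H[...,2]<110))
y=yelmask(w); yy=quad(y); print("yel",Lf(w.plane(yy,60)).round(1).tolist())
P=np.array([(np.where(M[v,200:360])[0][-1]+200.5,v) for v in range(5,80,6)]); print("fence",Lf(w.plane(P,60))[::4].round(1).tolist())
```

```text
t 19.61 L [[   0.2 -179.2]] z 250.2 F [-0.4  0.4 -0.2] w 24.5
[[323.8999938964844, 102.0], [319.0, 219.0], [254.6999969482422, 219.0], [252.5, 102.0]]
[[44.3, -90.1], [44.5, -209.3], [-25.0, -209.3], [-24.3, -90.1]]
yel [[-27.0, -156.0], [-27.3, -169.8], [-69.7, -169.8], [-68.8, -156.0]]
fence [[44.7, -7.9], [44.7, -26.8], [44.7, -46.7], [44.7, -67.4]]
```

View pics/w8.png

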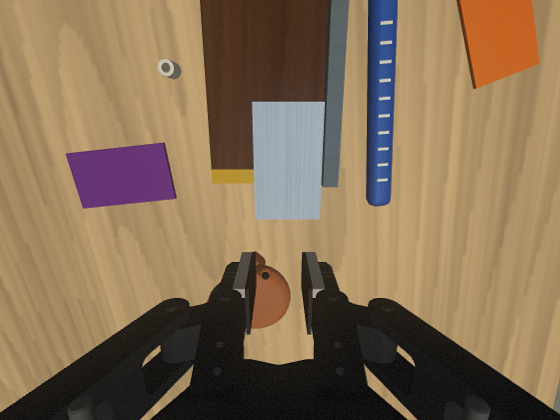

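Run:
```python
from l import *
w=Cam("wrist"); print(w.depthpt([(285,115),(285,160),(285,205),(262,160),(312,160)])[:,2].round(1)); w=Cam("wrist"); q=quad(platemask(w,(280,150))); print(Lf(w.plane(q,66)).round(1).tolist())
st(); bot.finish_job()
```

```text
[65.5 65.2 66.5 65.8 65.5]
[[44.2, -90.8], [44.6, -208.8], [-25.0, -208.9], [-24.2, -89.2]]
t 19.76 L [[   0.3 -178.7]] z 250.2 F [0.1 0.6 0.2] w 23.9
the job is handed in; nothing more can be done
```

I pushed the plate sideways against the fence with the outside of one finger, then along the ledge with both fingertips on its end face. I handed the job in at about 20 s of the 58 s allowed.

Last checks before handing in:
- **Overhang:** about 39 to 39.5 mm past the yellow end, which is a third of the 120 mm length.
- **Snug along the fence:** the plate's side measured x = 44.2 to 44.6 against a fence face at 44.7, in the ledge's frame, and looked parallel to the fence within measuring error.
- **Flat:** the top read 65.2 to 66.5 mm at five spots, against 66 expected.
- **Bystanders:** no contact was seen with the putter grip, collar, ferrule or club head. I checked this in the pictures only and did not measure their poses.
- **Robot:** clear, with the TCP at z = 250.

One disagreement: the two force-triggered stops against the fence read almost no force just afterwards. I therefore judged snugness from the pictures, not from the force.

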